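# Point out the missing boss for the condition photograph

## Robot

A 6-joint arm with a two-finger parallel gripper is mounted at the origin on the work surface. World frame = base frame: x ahead of the robot, y to its left, z up, the work surface at z = 0. Lengths are in m, angles in rad, forces in N, time in s.
With the tool pointing down it reaches from about 0.25 to 0.775 m from the base axis. Payload 4 kg.
Tool frame: the origin (TCP) lies between the finger pads, 19 mm behind the fingertips; this is the grasp point; z points along the fingers, y is the line along which they close (so a half turn about z gives the same grasp; the last joint's range is limited). The gripper opens to 85 mm and grips with 20 to 120 N. Pads are 22 mm wide; open, the fingers measure 114 mm over their backs; the gripper's body (76 mm by 85 mm) begins 54 mm behind the grasp point. The pads swing forward as they close: fully open they stand 13 mm farther back than shut.
Start: joints at [1.052, 0.087, 1.371, -0, 1.684, -0.103], TCP at [0.222, 0.503, 0.25] pointing down, gripper open.
Joint ranges: [-3.1, 3.1], [-0.76, 2.03], [0.27, 2.55], [-1.08, 4.22], [0.17, 2.65], [-2.57, 2.57]. Speed limits (rad/s): [2.79, 2.79, 3.14, 3.14, 3.14, 3.14].

## Interface

Orientations are given as a unit quaternion [w, x, y, z].
In Python, from station import manip gives the robot as it stands.
- The arm moves only by the tool servo_tool, never from a script. Its arguments are lists of equal length, an entry for each row: "translation": the shift along the tool's x, y, z in cm, a list of three; "rotation": the turn, a rotation vector about the tool's x, y, z in degrees, a list of three. In form: {"translation": [[x, y, z], ...], "rotation": [[wx, wy, wz], ...]}. A call has 1 to 5 rows; each row shifts and turns the commanded pose from where the row before left it, along the tool's axes as they then stand; what a row does not reach is not made up. A row lasts 1/12 s, in which the tool goes at most 41.7 mm and 7.16 degrees, less where a joint would pass 70% of its speed; a pose out of reach is approached as far as the arm can. A call is refused whole if a number of a shift passes 4.17 or a number of a turn 7.16, either way. A call with a gripper value outside its range is refused whole. "grip" is the finger opening in cm, from 0 to 8.54, set as the call begins (left out, the last holds). The fingers move at their own pace and stop on an object; "squeeze" is the grip in N (left out, the last holds). Time passes only in rows, so rows that do not move let the fingers close. It gives the time, the measured TCP pose, the force, the opening and the grip force at its end, in the units of the state.
- manip.state(): the state, without advancing time (a new reading comes with each control period).
- manip.camera(name): name is "scene" or "top" or "wrist"; returns a dict with "image" (420x560x3 uint8, red, green, blue), "camera_matrix" (3x3 intrinsics, pixels), "R" (3x3) and "t" (3): a world point X has camera coordinates R X + t. Camera axes: x right, y down, z forward; pixel columns grow to the right and rows downward; lengths in m; the calibration is good to about 2 mm. A picture is of the moment at which its call begins. There is no depth.
- manip.job_done(): hands the job in; it is judged then, once.
The state is a dict: "time": time; "joint_pos": joint angles; "joint_vel": joint speeds; "effort": joint torques, N m; "eef_pos": TCP position; "eef_rot": TCP orientation; "force": force on the tool from outside, world axes, zero at the start; "torque": the same for the moment, N m; "finger_gap": finger opening in m; "finger_force": force on a finger pad.
Only numpy, scipy, OpenCV 4.12 (cv2) and the standard library are available. Lean on these libraries where they do the work, as an engineer would, in place of code of your own. Each camera call takes 0.05 s, during which the arm holds its last target. There are 200 camera calls.

## Task

The old brown book on the grey card is to be photographed for its condition report: press the red button on the black release box to start the camera's self-timer, then point with the fingertips, from above, at the corner of the cover that has lost its brass boss, two or three centimetres above the bare corner and without touching the book, and keep them there for at least three seconds for the exposure; the program finishes while still pointing. Nothing is picked up or pushed about: leave the white lamp-switch box, its green button and everything else on the table alone.

Things in the scene. Friction and masses are not known exactly. Their poses are not given: they have to be found in the camera images.
- release (a joint): Red push button, 32 mm across, on the black release box. 0 = out, 0.006 m = fully pressed (straight down); springs back by itself; fully down takes 4 N; the camera has taken the press beyond 0.004 m
- release_top (a point): Centre of the top face of the red button, where it is pressed from above; moves down with the button. About 51 mm above the table when out
- release_box: Loose black box, 70 x 70 mm and 29 mm high, on rubber feet, 0.45 kg, with the red button and its round housing in the middle of its top. Origin: centre of its underside, on the table; z up. It stands to the left or to the right of the book. It is only to be pressed, not moved or lifted
- lamps_box: Loose white box of the same size with a green button, the switch of the photo lamps, on the other side of the book from the release box. Origin: centre of its underside. Leave it alone
- lamps (a joint): Green button on the white box: 0 = out, 0.006 m = pressed. Must stay out
- book: Closed brown leather book, 220 mm (its x, along the spine) x 170 mm (y) x 46 mm thick, lying flat, spine on its +y side, with a brass centre boss 8 mm proud of the cover. Along its -y side, 112 mm from its centre, a flat white colour strip 150 x 26 x 2 mm belongs to it. Does not shift; not to be touched. Origin: centre of its underside, on the table; z up
- bare_corner: The corner of the cover that has lost its boss: a flat, nearly black 38 mm square of unfaded leather with four pale nail holes. Any one of the four corners, centred 85 mm (book x) and 60 mm (book y) from the middle of the cover. Origin: its centre, on the cover's upper surface, 46 mm above the table; axes as the book's. This is what is to be pointed at
- boss_a: One of the three brass corner bosses still in place: a 38 mm square plate with a dome, 10 mm high above the cover. Origin: centre of its underside, on the cover
- boss_b: One of the three brass corner bosses still in place: a 38 mm square plate with a dome, 10 mm high above the cover. Origin: centre of its underside, on the cover
- boss_c: One of the three brass corner bosses still in place: a 38 mm square plate with a dome, 10 mm high above the cover. Origin: centre of its underside, on the cover
- weight: Loose brass weight, a cylinder 56 mm across and 50 mm high. Origin: centre of its underside. Bystander
- paste_jar: Loose closed jar, 70 mm across and 80 mm high. Origin: centre of its underside. Bystander
- brush: Loose brush lying flat, some 200 mm long along its x. Bystander
- bone_folder: Loose ivory-coloured bone folder, a flat strip 142 x 22 x 5 mm along its x, lying beyond the book. Bystander
- awl: Loose awl with a wooden handle, lying flat along its x. Bystander
- hammer: Loose hammer with a wooden handle, lying flat along its x. Bystander
Not all that is in view belongs to the job. Leave any blue or pink look-alike of the release_box alone.

How it is judged:
On the way, in this order (a step that is already met when the one before it is completed fails the run):
1. the red release button is pressed with the fingers (value of joint release above 0.004 m and contact force between the fingers and release_box above 0.5 N), for 0.02 s.
2. the button is let go and the fingertips dwell just above the bare corner (value of joint release below 0.001 m and horizontal distance between the grasp point and bare_corner below 0.02 m and z of the grasp point in the frame of bare_corner between 0.018 and 0.065 m and angle between the grasp point's own z axis and vertical above 2.2 rad), for 2 s.
At the end, for the whole second after the job is handed in: Tool point within 20 mm sideways of the middle of the bare corner and 18 to 65 mm above the cover, fingers pointing down within about 50 degrees, after 2 s of dwelling; both buttons out; release box within 20 mm, all else within 15 mm of its start (all of step 2 and value of joint lamps below 0.001 m and distance of release_box from where it was at the start of the episode below 0.02 m and distance of each of weight, paste_jar, brush, bone_folder, awl, hammer, lamps_box from where it was at the start of the episode below 0.015 m); the robot touches nothing.
It fails at once if the robot touches the book, its bosses or the colour strip (contact force between any of the fingers, the arm and book above 0.5 N or contact force between any of the fingers, the arm and boss_a above 0.5 N or contact force between any of the fingers, the arm and boss_b above 0.5 N or contact force between any of the fingers, the arm and boss_c above 0.5 N).
It fails at once if the release box is lifted, carried or pushed more than 20 mm (distance of release_box from where it was at the start of the episode above 0.02 m or height (world z) of release_box above 0.012 m).
It fails at once if the lamps' green button is pressed (value of joint lamps above 0.002 m).
It fails at once if a bystander is moved more than 15 mm (distance of any of weight, paste_jar, brush, bone_folder, awl, hammer, lamps_box from where it was at the start of the episode above 0.015 m).
It also fails if it takes over 43 s, if anything falls off the work surface, if the arm or the gripper's body presses on something with over 40 N, if the wrist force passes 120 N, or if a joint passes its speed limit or range.

## Working session

There is one attempt and no reset: what is moved stays moved. The work goes in short steps, Python scripts to look and compute and a tool call to move; the robot and the scene stay as the last step left them, time stands still between calls to the robot, and variables do not carry over. Pictures are saved under pics/ and viewed, at most 10 in all, crops included, and the job is handed in when it is done.

Besides the shell and the picture viewer there is one more tool, called by a JSON object that holds its "api" and its "payload". servo_tool: Moves the arm, as the interface text tells. Its arguments: {"type":"object","properties":{"translation":{"type":"array","items":{"type":"array","items":{"type":"number"}}},"rotation":{"type":"array","items":{"type":"array","items":{"type":"number"}}},"grip":{"type":"number"},"squeeze":{"type":"number"}},"required":["translation","rotation"]}

```bash
mkdir -p pics
cat > h.py <<'E'
import numpy as np, cv2
from station import manip
def shot(n,f=None):
    c=manip.camera(n)
    if f: cv2.imwrite('pics/'+f,cv2.cvtColor(c['image'],cv2.COLOR_RGB2BGR))
    return c
def ray(c,p):
    R=np.array(c['R']);t=np.array(c['t']);K=np.array(c['camera_matrix'])
    d=R.T@np.linalg.solve(K,[p[0],p[1],1.]);return -R.T@t,d
def onz(c,p,z):
    o,d=ray(c,p);return o+d*(z-o[2])/d[2]
def tri(c1,p1,c2,p2):
    o1,d1=ray(c1,p1);o2,d2=ray(c2,p2)
    s=np.linalg.lstsq(np.c_[d1,-d2],o2-o1,rcond=None)[0]
    a=o1+s[0]*d1;b=o2+s[1]*d2;return (a+b)/2,np.linalg.norm(a-b)
E
python3 - <<'E'
from h import *
import pickle
s=shot('scene');t=shot('top')
pickle.dump((s,t),open('c.pkl','wb'))
im=np.hstack([s['image'],t['image']])
for n,c in(('scene',s),('top',t)):
    cv2.imwrite(f'pics/{n}1.png',cv2.cvtColor(c['image'],cv2.COLOR_RGB2BGR))
    h=cv2.cvtColor(c['image'],cv2.COLOR_RGB2HSV)
    for nm,m in(('red',((h[...,0]<6)|(h[...,0]>174))&(h[...,1]>150)&(h[...,2]>80)),('green',(abs(h[...,0].astype(int)-65)<20)&(h[...,1]>120)&(h[...,2]>60))):
        k,l,st,ce=cv2.connectedComponentsWithStats(m.astype(np.uint8))
        print(n,nm,[(ce[i].round(1).tolist(),st[i].tolist()) for i in range(1,k) if st[i,4]>25])
print(manip.state())
E
```

```text
scene red [([333.3, 152.3], [329, 149, 10, 7, 50]), ([389.4, 154.4], [386, 152, 8, 6, 39]), ([229.5, 405.0], [218, 390, 23, 30, 125]), ([159.1, 407.3], [142, 394, 37, 26, 161])]
scene green [([165.9, 245.0], [161, 241, 11, 9, 75])]
top red [([454.4, 131.0], [449, 111, 12, 39, 66]), ([481.1, 160.3], [460, 151, 50, 15, 147]), ([119.8, 184.0], [115, 180, 10, 9, 72]), ([158.9, 235.8], [154, 231, 11, 11, 95]), ([147.5, 279.0], [143, 275, 10, 9, 70])]
top green [([396.5, 274.3], [391, 269, 12, 12, 110])]
{'time': 0.1, 'joint_pos': array([ 1.05191060e+00,  8.79179881e-02,  1.37210047e+00, -1.60459752e-05,
        1.68356971e+00, -1.03106968e-01]), 'joint_vel': array([ 0.0006849 , -0.0026056 , -0.00260812, -0.00133456,  0.00122419,
       -0.0003971 ]), 'effort': array([ 1.24318052e-03, -3.53011644e+01, -3.14219284e+01, -1.96866704e-04,
        7.88595731e-03, -2.45702944e-05]), 'eef_pos': array([0.22196123, 0.50279016, 0.24893729]), 'eef_rot': array([-2.97730860e-04,  2.06395959e-01,  9.78468044e-01, -9.52334600e-04]), 'force': array([ 0.1022375 , -1.78181171, -0.17608789]), 'torque': array([ 0.00311472,  0.03831341, -0.00013881]), 'finger_force': 0.0, 'finger_gap': 0.08553654976149892}
```

View pics/scene1.png

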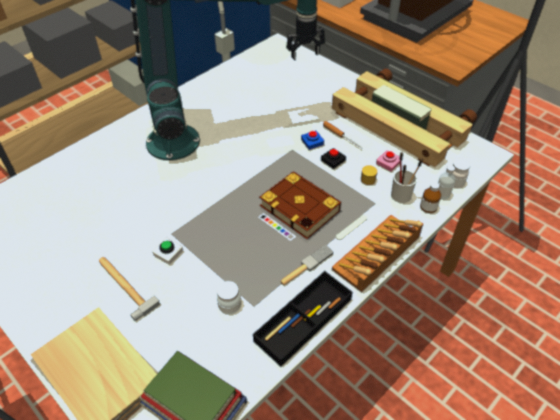

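View pics/top1.png

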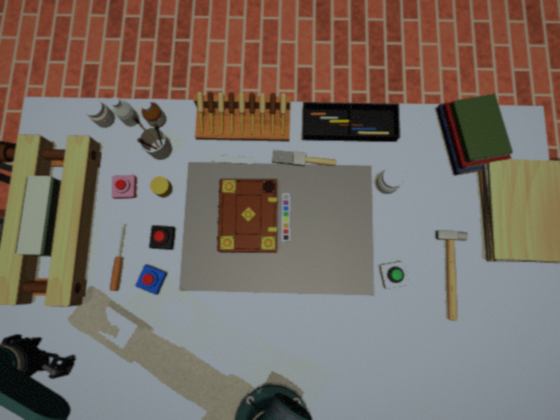

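The scene view shows the black box with its red button at about (333,155), the blue one at (312,137), the pink one at (389,157), and the dark corner at about (306,221). In the top view the red buttons are at (159,236) on black, (148,279) on blue and (120,184) on pink. The first fits the description. The cover corners at (229,186), (225,245) and (269,243) are brass, while (269,186) is dark, so that is the bare one. Next I'll confirm this in an enlarged crop and triangulate.

Run:
```python
from h import *
import pickle
s,t=pickle.load(open('c.pkl','rb'))
a=cv2.resize(t['image'][165:300,105:300],None,fx=4,fy=4,interpolation=cv2.INTER_CUBIC)[:560]
b=cv2.resize(s['image'][120:245,250:410],None,fx=4,fy=4,interpolation=cv2.INTER_CUBIC)
cv2.imwrite('pics/cropt.png',a[...,::-1]);cv2.imwrite('pics/crops.png',b[...,::-1])
def blobs(c,m,x0,y0,x1,y1):
    z=np.zeros(m.shape,np.uint8);z[y0:y1,x0:x1]=m[y0:y1,x0:x1]
    k,l,st,ce=cv2.connectedComponentsWithStats(z);return [(ce[i].round(1).tolist(),int(st[i,4])) for i in range(1,k) if st[i,4]>12]
for n,c,r in(('top',t,(215,175,282,256)),('scene',s,(258,168,345,240))):
    h=cv2.cvtColor(c['image'],cv2.COLOR_RGB2HSV).astype(int)
    print(n,'dark',blobs(c,h[...,2]<55,*r),'brass',blobs(c,(h[...,2]>150)&(h[...,1]>90)&(h[...,0]>15)&(h[...,0]<35),*r))
p,e=tri(t,(158.9,235.8),s,(333.3,152.3));print('red',p,e,onz(t,(158.9,235.8),.051),onz(s,(333.3,152.3),.051))
print('bare',tri(t,(269,186),s,(306,221.5)))
for q in((269,186),(229,186),(225,245),(269,243),(249,214)): print(q,onz(t,q,.046))
```

```text
top dark [([268.4, 186.4], 126)] brass []
scene dark [([306.0, 222.0], 62)] brass [([292.3, 177.5], 92), ([268.5, 195.8], 103), ([299.2, 199.0], 65), ([329.9, 202.0], 103), ([274.9, 203.4], 28), ([294.7, 217.3], 30), ([273.8, 224.2], 16)]
red [0.51717517 0.34832281 0.04585703] 0.0009403814792910372 [0.51630515 0.34625618 0.051     ] [0.52082375 0.34424846 0.051     ]
bare (array([0.674979  , 0.02897783, 0.05200465]), np.float64(0.0036807050738801314))
(269, 186) [0.6753365 0.027764  0.046    ]
(229, 186) [0.67262927 0.14837184 0.046     ]
(225, 245) [0.49447594 0.15138646 0.046     ]
(269, 243) [0.50344739 0.02266806 0.046     ]
(249, 214) [0.58831634 0.08466507 0.046     ]
```

View pics/cropt.png

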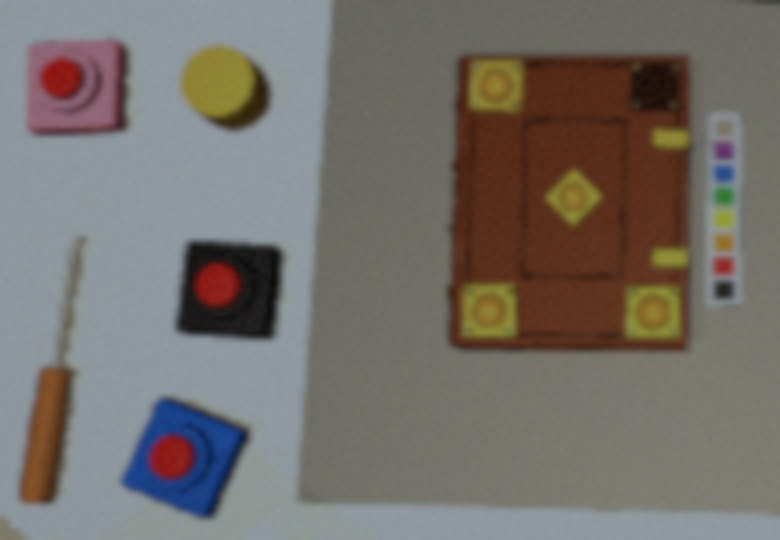

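The crop confirms both: red button on the black box at about (0.518, 0.346), and the bare corner at about (0.674, 0.029). The spacing matches the book's dimensions, and both are within reach. Approaching with the gripper shut.

{"api": "servo_tool", "payload": {"translation": [[-3,-0.2,0],[-3,-0.2,0],[-3,-0.2,0],[-3,-0.2,0],[-3,-0.2,0]], "rotation": [[0,0,0],[0,0,0],[0,0,0],[0,0,0],[0,0,0]], "grip": 0}}

```text
time: 0.52
eef_pos: [0.3562, 0.4325, 0.2494]
eef_rot: [-0.0, 0.206, 0.979, -0.0]
force: [0.2, 0.9, -0.3]
finger_gap: 0.0258
finger_force: 0.0
```

{"api": "servo_tool", "payload": {"translation": [[-3,-0.2,1],[-3,-0.2,2],[-3,-0.2,2],[-3,-0.2,2],[-3,-0.2,2]], "rotation": [[0,0,0],[0,0,0],[0,0,0],[0,0,0],[0,0,0]]}}

```text
time: 0.93
eef_pos: [0.4894, 0.3626, 0.1585]
eef_rot: [-0.0, 0.206, 0.978, -0.0]
force: [0.6, 0.3, 0.3]
finger_gap: -0.0002
finger_force: 0.0
```

{"api": "servo_tool", "payload": {"translation": [[-2,-0.2,0],[-1,0,0],[0,0,0],[0,0,0],[0,0,0]], "rotation": [[0,0,0],[0,0,0],[0,0,0],[0,0,0],[0,0,0]]}}

```text
time: 1.35
eef_pos: [0.5145, 0.3508, 0.1612]
eef_rot: [0.0, 0.206, 0.979, 0.001]
force: [0.1, 0.5, -0.1]
finger_gap: 0.0002
finger_force: 0.0
```

Run:
```python
from h import *
from scipy.spatial.transform import Rotation as Ro
w=shot('wrist','w1.png');t=shot('top')
h=cv2.cvtColor(w['image'],cv2.COLOR_RGB2HSV)
m=((h[...,0]<6)|(h[...,0]>174))&(h[...,1]>150)&(h[...,2]>80)
k,l,st,ce=cv2.connectedComponentsWithStats(m.astype(np.uint8))
S=manip.state();q=S['eef_rot'];R=Ro.from_quat([q[1],q[2],q[3],q[0]])
for i in range(1,k):
    if st[i,4]>60:
        p=onz(w,ce[i],.051);print(ce[i],st[i],p,R.inv().apply(p-S['eef_pos'])*100,tri(w,ce[i],t,(158.9,235.8)))
print(S['time'],S['eef_pos'],R.as_matrix().round(3),S['force'],S['finger_gap'])
```

```text
[231.15615432  45.10410288] [ 210   21   43   49 1633] [0.38998825 0.37093544 0.051     ] [12.19384046 -3.18715167 11.00618314] (array([0.46051014, 0.34228453, 0.18205206]), np.float64(0.1106835891703))
[274.05337079 213.33426966] [ 256  195   37   37 1068] [0.51379688 0.34810256 0.051     ] [-0.05959571 -0.29711309 11.01874545] (array([0.51619692, 0.34758402, 0.04578583]), np.float64(0.0015405253082336927))
[474.81582734 304.82014388] [459 291  33  28 695] [0.66750922 0.4787923  0.051     ] [-8.87502059 17.85116375 11.05390337] (array([0.49361644, 0.35077535, 0.21858481]), np.float64(0.11181648449917593))
1.45 [0.51430967 0.3509269  0.16119173] [[-0.916  0.402  0.001]
 [ 0.402  0.916  0.001]
 [-0.001  0.002 -1.   ]] [-0.52132359 -0.39505721 -0.94544637] 0.00030964838283176985
```

View pics/w1.png

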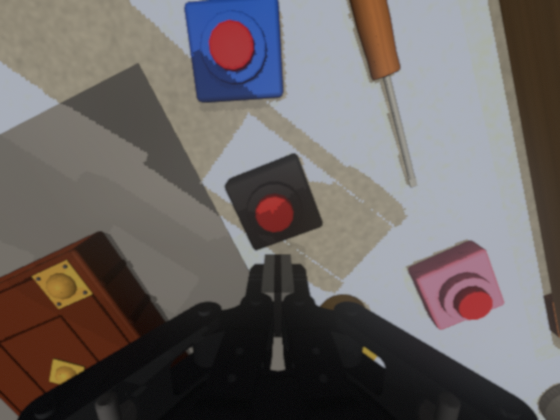

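The wrist view shows the red button on the black box at (274,213), about 3 mm from under the TCP, with its height consistent with the top view. Descending.

{"api": "servo_tool", "payload": {"translation": [[-0.1,-0.3,3],[0,0,3],[0,0,1.5],[0,0,0.5],[0,0,0]], "rotation": [[0,0,0],[0,0,0],[0,0,0],[0,0,0],[0,0,0]]}}

```text
time: 1.87
eef_pos: [0.5133, 0.3468, 0.0786]
eef_rot: [-0.001, 0.206, 0.979, -0.001]
force: [0.3, 0.0, -0.4]
finger_gap: 0.0002
finger_force: 0.0
```

{"api": "servo_tool", "payload": {"translation": [[0,0,0.4],[0,0,0.4],[0,0,0.3],[0,0,0.3],[0,0,0]], "rotation": [[0,0,0],[0,0,0],[0,0,0],[0,0,0],[0,0,0]]}}

```text
time: 2.28
eef_pos: [0.5155, 0.3471, 0.0668]
eef_rot: [0.001, 0.206, 0.978, 0.001]
force: [0.4, 0.4, 3.3]
finger_gap: 0.0001
finger_force: 1.2
```

{"api": "servo_tool", "payload": {"translation": [[0,0,0.2],[0,0,0.2],[0,0,0.1],[0,0,0]], "rotation": [[0,0,0],[0,0,0],[0,0,0],[0,0,0]]}}

```text
time: 2.62
eef_pos: [0.5156, 0.3471, 0.0637]
eef_rot: [0.001, 0.206, 0.978, 0.001]
force: [-1.0, -0.2, 10.3]
finger_gap: 0.0
finger_force: 4.9
```

10 N, above the 4 N for full travel, so the button has bottomed out. Lifting off and crossing to the bare corner.

{"api": "servo_tool", "payload": {"translation": [[0,0,-2],[0,0,-3],[0,0,-3],[0,0,-2],[0,0,0]], "rotation": [[0,0,0],[0,0,0],[0,0,0],[0,0,0],[0,0,0]]}}

```text
time: 3.03
eef_pos: [0.5173, 0.3477, 0.1672]
eef_rot: [0.004, 0.206, 0.978, 0.003]
force: [0.7, 0.5, 0.5]
finger_gap: -0.0001
finger_force: 0.0
```

{"api": "servo_tool", "payload": {"translation": [[-2.5,-2,0],[-2.5,-2,0],[-2.5,-2,0],[-2.5,-2,0],[-2.5,-2,0]], "rotation": [[0,0,0],[0,0,0],[0,0,0],[0,0,0],[0,0,0]]}}

```text
time: 3.45
eef_pos: [0.5886, 0.203, 0.1593]
eef_rot: [-0.001, 0.206, 0.978, -0.001]
force: [-0.1, 0.9, 0.1]
finger_gap: 0.0
finger_force: 0.0
```

{"api": "servo_tool", "payload": {"translation": [[-2.5,-2,0],[-2.5,-2,0],[-2.5,-2,0],[-2.5,-2,0],[-2.5,-2,0]], "rotation": [[0,0,0],[0,0,0],[0,0,0],[0,0,0],[0,0,0]]}}

```text
time: 3.87
eef_pos: [0.6626, 0.061, 0.1591]
eef_rot: [-0.001, 0.206, 0.978, -0.0]
force: [0.3, -0.4, 0.4]
finger_gap: -0.0007
finger_force: 0.0
```

{"api": "servo_tool", "payload": {"translation": [[-1.5,-1.5,0],[-0.8,-1.2,0],[0,0,0],[0,0,0]], "rotation": [[0,0,0],[0,0,0],[0,0,0],[0,0,0]]}}

```text
time: 4.2
eef_pos: [0.6722, 0.0286, 0.1599]
eef_rot: [-0.001, 0.207, 0.978, 0.0]
force: [0.6, 0.6, -0.3]
finger_gap: 0.0002
finger_force: 0.0
```

Run:
```python
from h import *
from scipy.spatial.transform import Rotation as Ro
w=shot('wrist','w2.png')
h=cv2.cvtColor(w['image'],cv2.COLOR_RGB2HSV)
S=manip.state();q=S['eef_rot'];R=Ro.from_quat([q[1],q[2],q[3],q[0]])
print(S['time'],S['eef_pos'],S['force'])
p=np.array([.674,.029,.046]);print(R.inv().apply(p-S['eef_pos'])*100)
v=np.array(w['R'])@p+w['t'];v=np.array(w['camera_matrix'])@v;print('pred px',v[:2]/v[2])
k,l,st,ce=cv2.connectedComponentsWithStats((h[...,2]<60).astype(np.uint8))
for i in range(1,k):
    if st[i,4]>300: g=onz(w,ce[i],.046);print(ce[i],st[i],g,R.inv().apply(g-S['eef_pos'])*100)
```

```text
4.25 [0.67220463 0.02962683 0.16028299] [ 0.01265348 -0.48966208  0.23528204]
[-2.11531885e-01  1.02181863e-02  1.14279191e+01]
pred px [278.97893639 213.36292485]
[280.33691959 213.0419026 ] [ 250  192   90   48 1766] [0.67419804 0.03013972 0.046     ] [-0.18365917  0.12248991 11.4280206 ]
[277.753832   368.87035378] [   19   255   518   165 41297] [ 0.82345428 -0.03832644  0.046     ] [-16.60289215  -0.11875851  11.39635555]
```

View pics/w2.png

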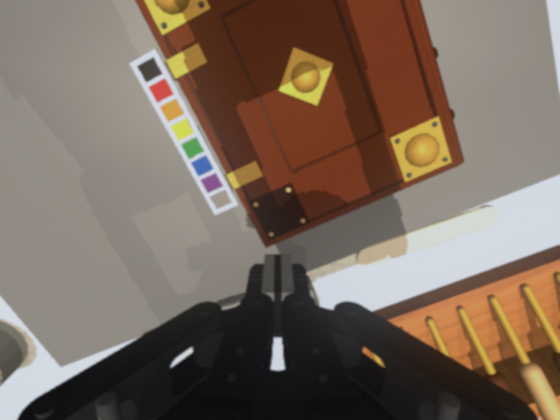

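The wrist view shows the bare square with its four nail holes centred at about (278,211), within 2 mm of the tool axis. Descending to 44 mm above the cover, which puts the tips about 25 mm above it, then dwelling.

{"api": "servo_tool", "payload": {"translation": [[-0.2,0.1,2],[0,0,2],[0,0,2],[0,0,1],[0,0,0]], "rotation": [[0,0,0],[0,0,0],[0,0,0],[0,0,0],[0,0,0]]}}

```text
time: 4.67
eef_pos: [0.6726, 0.0307, 0.0873]
eef_rot: [-0.004, 0.205, 0.979, -0.0]
force: [-0.6, 0.5, -0.2]
finger_gap: 0.0001
finger_force: 0.0
```

Run:
```python
from h import *
for i in range(70): t=shot('top')
s=shot('scene')
S=manip.state();print(S['time'],S['eef_pos'],S['force'])
for n,c in(('top',t),('scene',s)):
    h=cv2.cvtColor(c['image'],cv2.COLOR_RGB2HSV)
    m=((h[...,0]<6)|(h[...,0]>174))&(h[...,1]>150)&(h[...,2]>80)
    k,l,st,ce=cv2.connectedComponentsWithStats(m.astype(np.uint8));print(n,[ce[i].round(1).tolist() for i in range(1,k) if st[i,4]>35])
```

```text
8.2167 [0.67514795 0.02876321 0.09099055] [-0.11735323 -0.13033047 -0.1965807 ]
top [[467.8, 144.7], [119.8, 184.0], [158.8, 235.8], [147.7, 278.9]]
scene [[333.3, 152.3], [389.4, 154.4], [229.6, 404.9], [159.0, 407.2]]
```

The tool held still for over 3.5 s, the force reads near zero and the release box has not moved. Handing in.

```bash
python3 -c "
from station import manip
print(manip.job_done(), manip.state()['eef_pos'])"
```

```text
the job is handed in; nothing more can be done
the job is handed in; nothing more can be done
```

I pressed the red release button, dwelt about 3.5 s with the fingertips about 2.5 cm above the bare corner, and handed the job in still pointing there; no verdict came back.

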